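Queue two axle stubs and fit a snap ring to the first

ROBOT

A 6-joint arm with a two-finger parallel gripper is mounted at the origin on the work surface. World frame = base frame: x ahead of the robot, y to its left, z up, the work surface at z = 0. Lengths are in m, angles in rad, forces in N, time in s.
With the tool pointing down it reaches from about 0.35 to 0.85 m from the base axis. Payload 8.1 kg.
Tool frame: the origin (TCP) lies at the centre of the arm's flange, where the gripper is bolted on; the fingertips stand 186 mm ahead of it and the grasp point (between the pads) lies 167 mm ahead of it; z points along the fingers, y is the line along which they close (so a half turn about z gives the same grasp; the last joint's range is limited). The gripper opens to 93 mm and grips with 3 to 60 N. Pads are 15 mm wide; open, the fingers measure 128 mm over their backs; the gripper's body (75 mm by 188 mm) begins 65 mm behind the grasp point.
Start: joints at [-1.372, 0.13, 1.488, -0, 1.523, -0.085], TCP at [0.168, -0.576, 0.405] pointing down, gripper open.
Joint ranges: [-2.96, 2.96], [-0.89, 2.26], [0.02, 2.5], [-1.34, 4.48], [0, 2.73], [-2.66, 2.66]. Speed limits (rad/s): [2.39, 2.39, 2.79, 3.14, 3.14, 3.14].

INTERFACE

Orientations are given as a rotation vector (axis times angle).
In Python, from plant import read_state, read_camera, camera_params, robot gives the robot as it stands.
- The arm moves only by the tool carry_out, never from a script. Its argument "targets" is a list of rows, each an object of numbers: "hand": the opening in per cent of the stroke, from 0 (shut) to 100 (fully open); "x", "y", "z": the shift along the tool's x, y, z in m; "ax", "ay", "az": the turn, a rotation vector about the tool's x, y, z in rad. In form: [{"hand": .., "x": .., "y": .., "z": .., "ax": .., "ay": .., "az": ..}, ...]. A call has 1 to 8 rows; each row is the pose to reach, as a shift and turn from the pose commanded when the call began, along the tool's axes at that moment; what a row does not reach only later rows make up. A row lasts 1/8 s, in which the tool goes at most 62.5 mm and 10.7 degrees, less where a joint would pass 70% of its speed; a pose out of reach is approached as far as the arm can. A call with a gripper value outside its range is refused whole. The fingers move at their own pace and stop on an object; "newtons" is the grip in N (left out, the last holds). Time passes only in rows, so rows that repeat a pose let the fingers close. It gives the time, the measured TCP pose, the force, the opening and the grip force at its end, in the units of the state.
- read_state(): the state, without advancing time (a new reading comes with each control period).
- read_camera(name): name is "side" or "top"; returns (picture, depth): 480x640x3 uint8, blue, green, red; 480x640 float32, m along the optical axis (not along the pixel's ray), 0 where there is no reading.
- camera_params(name): a dict with "fx", "fy", "cx", "cy" (pixels), "position" and "rotation" of the camera in the world. Camera axes: x right, y up, looking along -z (the intrinsics and any distortion apply to the point x, -y, -z); pixel columns grow to the right and rows downward; lengths in m; the calibration is good to about 2 mm. A picture is of the moment at which its call begins. camera_params takes no time and is no camera call.
- robot.close_job(): hands the job in; it is judged then, once.
The state is a dict: "t": time; "q": joint angles; "dq": joint speeds; "joint_torque": joint torques, N m; "tool_pos": TCP position; "orientation": TCP orientation; "force": force on the tool from outside, world axes, zero at the start; "wrist_torque": the same for the moment, N m; "opening": finger opening in m; "gripper_force": force on a finger pad.
Only numpy, scipy, OpenCV 4.12 (cv2) and the standard library are available. Lean on these libraries where they do the work, as an engineer would, in place of code of your own. Each camera call takes 0.05 s, during which the arm holds its last target. There are 200 camera calls.

TASK

Push the two upright axle stubs one at a time, standing on the bench, into single file between the guide rails: the first right up to the end stop, the second up against the first. Then take the snap-ring pliers from their stand by the two handles, squeeze the handles fully so that the ring spreads, and lower the spread ring over the shaft of the stub at the end stop until the ring is level with the groove just above the hub, without pressing down on the hub. Finish while still holding the pliers there, squeezed and still, with the ring spread around the groove; do not let go, and leave the bin, the gear and the kit box alone.

Things in the scene. Friction and masses are not known exactly. Their poses are not given: they have to be found in the camera images.
- jig: Fixed guide rails on the bench, 12 mm high, 10 mm thick. Origin on the bench, mid-channel, at the inner face of the end stop; +y runs along the channel to its open mouth, x across, z up. Channel 64 mm wide, straight from y = 0 to 126 mm, flaring to 106 mm wide at y = 173 mm; its floor is the bench. Stubs pushed home have their axes at y = 30 and 90 mm.
- stub_a: One of two identical loose upright axle stubs, round, metal, 0.3 kg. Origin: centre of underside, z up. Flange 60 mm diameter, z 0-14 mm; hub barrel 40 mm, z 14-44; groove 22 mm, z 44-50; shaft head 28 mm, z 50-61 (top chamfered). Starts on the bench outside the mouth of the rails; either stub may be the nearer one and either may go in first.
- stub_b: The other axle stub, identical to stub_a.
- stand: Fixed stand of the pliers. Origin: centre of its underside. Base 116 x 80 x 6 mm; two posts (14 x 40 mm) at x = -34 and +34 mm with pockets in which the cross-bar of the pliers rests, floor 86 mm up, lips to 94 mm. The pliers lift straight up out of it; the ring passes between the posts.
- pliers: Snap-ring pliers, loose, 0.2 kg, upright in the stand, ring on the tips below, handles above. Origin: ring centre (28 mm above the bench in the stand); z up; y the way the handles are squeezed; x along the 84 x 24 x 8 mm cross-bar (z = 62 mm). A grey handle on each y side, 16 mm wide in x, z 88-154 mm. Under 10 N squeezes them fully, to a stop; a firmer grip does no harm. Let go, they spring back.
- ring_center (a point): Centre of the snap ring, mid-thickness; axes of the pliers. Ring 3 mm thick, stays on the tips; inside 24 mm closed (too small for the shaft head). Fully spread each half moves 6 mm out along y, clearing the head by 2 to 4 mm all round; outside then 46 mm in y, lugs to x = +22 mm. In the groove it is 45.5 mm (ring on the hub) to 48.5 mm above the bench.
- grip (a point): Point midway between the two handles, 124 mm straight above the ring centre: squeeze the handles here, from above. Over their outsides they measure about 58 mm here when relaxed, about 47 mm fully squeezed (outer faces then parallel).
- jaw_l (a joint): Angle of the +y jaw of the pliers: 0 relaxed (ring closed), 0.095 rad fully squeezed (ring fully spread).
- jaw_r (a joint): Angle of the -y jaw, the same; the two move together.
- bin: Bystander: open yellow parts bin, 130 x 100 x 75 mm, loose; leave it alone. Origin under its centre.
- gear: Bystander: grey plastic gear lying flat, 56 mm diameter, 18 mm high; leave it alone. Origin under its centre.
- kit: Bystander: small green lidded kit box, 104 x 74 x 50 mm; leave it alone. Origin under its centre.
There are look-alikes about, which are no part of the job. What is shaped like the stub_a but turquoise is not meant.

How it is judged:
By the outcome, as a careful person would: the job done as asked, in the order asked, and still so for the second after the job is handed in, while the arm keeps its last pose, push and grip.
It also fails if it takes over 72 s, if anything falls off the work surface, if the arm or the gripper's body presses on something with over 40 N, if the wrist force passes 120 N, or if a joint passes its speed limit or range.

## Working session

There is one attempt and no reset: what is moved stays moved. The work goes in short steps, Python scripts to look and compute and a tool call to move; the robot and the scene stay as the last step left them, time stands still between calls to the robot, and variables do not carry over. Pictures are saved under pics/ and viewed, at most 10 in all, crops included, and the job is handed in when it is done.

Besides the shell and the picture viewer there is one more tool, called after "Request:" as name(argument=value, ...) on one line, values as JSON. carry_out: Moves the arm, as the interface text tells. Its arguments: {"type":"object","properties":{"targets":{"type":"array","items":{"type":"object","properties":{"hand":{"type":"number"},"x":{"type":"number"},"y":{"type":"number"},"z":{"type":"number"},"ax":{"type":"number"},"ay":{"type":"number"},"az":{"type":"number"}}}},"newtons":{"type":"number"}},"required":["targets"]}

```bash
mkdir -p pics; ls
cat > h.py <<'E'
import numpy as np,cv2
from plant import read_state,read_camera,camera_params,robot
def pt(c,d,u,v):
    p=camera_params(c);z=d
    return np.array(p['position'])+np.array(p['rotation'])@np.array([(u-p['cx'])/p['fx']*z,-(v-p['cy'])/p['fy']*z,-z])
E
python3 - <<'E'
from h import *
for c in('top','side'):
    im,d=read_camera(c);cv2.imwrite(f'pics/{c}0.png',im);np.savez(f'{c}0.npz',im=im,d=d);print(camera_params(c))
print(read_state())
E
```

```text
pics
{'fx': 615.1750797509002, 'fy': 615.1750797509002, 'cx': 321.46273645498724, 'cy': 247.09099687713035, 'position': array([ 0.50570856, -0.02360716,  1.30462434]), 'rotation': array([ 0.08267412, -0.04000507, -1.58640956])}
{'fx': 480.1403591382372, 'fy': 480.1403591382372, 'cx': 319.1446075293295, 'cy': 237.0316640161868, 'position': array([0.29990133, 0.44180513, 0.69184875]), 'rotation': array([ 0.29417269, -0.96083022, -2.37860918])}
{'t': 0.1, 'q': array([-1.37239342e+00,  1.31048660e-01,  1.48916619e+00,  1.29328666e-06,
        1.52300726e+00, -8.54143374e-02]), 'dq': array([-0.00044237, -0.00187776, -0.00340211, -0.00021852,  0.00218372,
        0.00051377]), 'joint_torque': array([ 1.53293964e-03, -5.61343038e+01, -4.93094087e+01,  7.70196319e-02,
        2.91109085e-02, -2.12923533e-05]), 'tool_pos': array([ 0.16798535, -0.57578623,  0.4038165 ]), 'orientation': array([-3.10840235e+00, -4.44094076e-01,  1.42423151e-04]), 'force': array([-0.11879401,  0.73398901, -0.88432386]), 'wrist_torque': array([-0.03037274, -0.06014742, -0.02516026]), 'gripper_force': 0.0, 'opening': 0.09281561768695479}
```

View pics/top0.png

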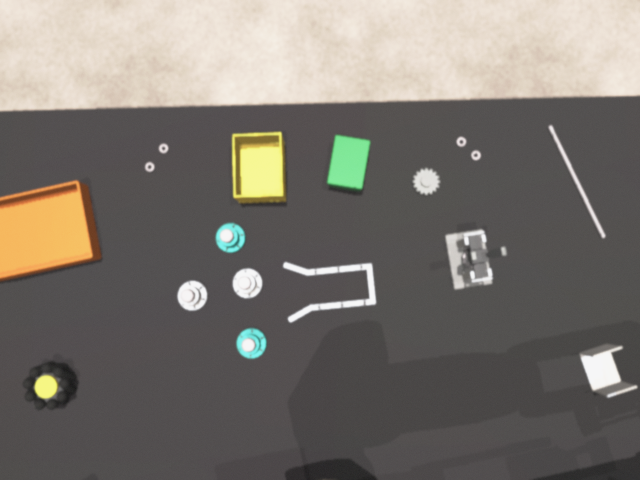

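View pics/side0.png

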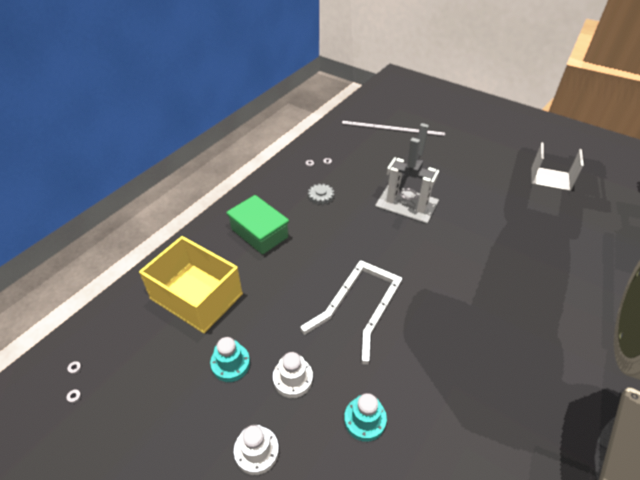

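The top view shows white stubs at (247,283) and (192,295), turquoise decoys at (230,238) and (251,343), the jig at u 285–375 with its mouth to the left, and the stand and pliers near (470,258). The side view shows the white stubs at (292,372) and (255,447), and the pliers near (410,180).

```bash
cat > h.py <<'E'
import numpy as np,cv2
from scipy.spatial.transform import Rotation as R
from plant import read_state,read_camera,camera_params,robot
def cam(c):
    p=camera_params(c);return p,R.from_rotvec(p['rotation']).as_matrix(),np.array(p['position'])
def ray(c,u,v):
    p,M,o=cam(c);return o,M@np.array([(u-p['cx'])/p['fx'],-(v-p['cy'])/p['fy'],-1.])
def atz(c,u,v,z):
    o,r=ray(c,u,v);return o+r*(z-o[2])/r[2]
def cloud(c,d):
    p,M,o=cam(c);v,u=np.mgrid[:480,:640]
    return o+np.stack([(u-p['cx'])/p['fx']*d,-(v-p['cy'])/p['fy']*d,-d],-1)@M.T
def tri(a,b):  # two (cam,u,v)
    (o1,r1),(o2,r2)=ray(*a),ray(*b)
    s=np.linalg.lstsq(np.stack([r1,-r2],1),o2-o1,rcond=None)[0]
    p,q=o1+s[0]*r1,o2+s[1]*r2;return (p+q)/2,np.linalg.norm(p-q)
E
python3 - <<'E'
from h import *
T=np.load('top0.npz');S=np.load('side0.npz')
P=cloud('top',T['d']);Q=cloud('side',S['d'])
for n,C,D,pts in(('top',P,T['d'],[(247,283),(192,295),(400,330),(372,285),(340,268)]),('side',Q,S['d'],[(292,358),(253,434),(330,350)])):
    for u,v in pts:print(n,u,v,C[v,u].round(4))
a=cv2.resize(T['im'][220:340,170:390],None,fx=3.6,fy=3.6,interpolation=cv2.INTER_CUBIC)
b1=cv2.resize(T['im'][220:300,435:525],None,fx=4.4,fy=4.4,interpolation=cv2.INTER_CUBIC)
b2=cv2.resize(S['im'][115:225,370:450],None,fx=4.4,fy=4.4,interpolation=cv2.INTER_CUBIC)
o=np.zeros((484,396+352,3),np.uint8);o[:352,:396]=b1;o[:484,396:]=b2
cv2.imwrite('pics/a.png',a);cv2.imwrite('pics/b.png',o)
E
```

```text
top 247 283 [0.5327 0.1609 0.0643]
top 192 295 [0.5103 0.2738 0.0598]
top 400 330 [ 4.305e-01 -1.512e-01 -2.000e-04]
top 372 285 [ 0.5255 -0.0939  0.0118]
top 340 268 [ 0.5624 -0.0276  0.0084]
side 292 358 [0.5359 0.1655 0.0603]
side 253 434 [0.5116 0.2833 0.0593]
side 330 350 [ 0.517   0.0908 -0.0027]
```

View pics/a.png

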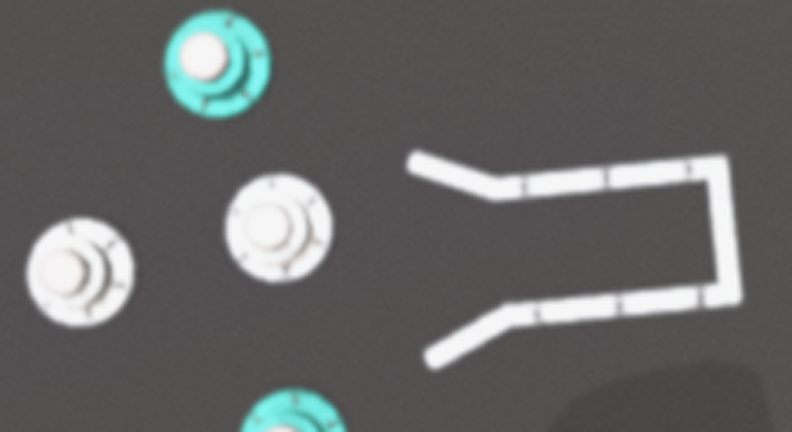

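View pics/b.png

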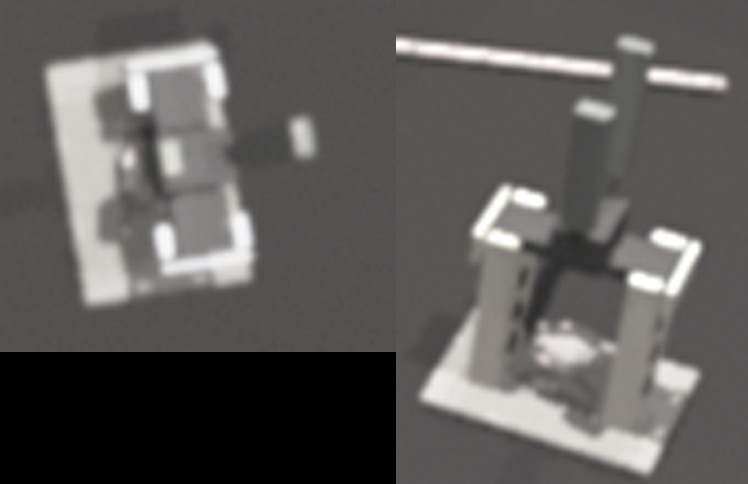

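In the stub crop, the channel's inner corners are about (708,181) and (720,288). The inner bends are (497,199) and (507,304), and the flange centres are (279,228) and (80,272). In the pliers crop, the handle tops are at (172,156) and (303,138) in the top view, and (594,111) and (636,45) in the side view.

Run:
```python
from h import *
A=lambda X,Y:('top',170+(X+.5)/3.6-.5,220+(Y+.5)/3.6-.5)
B=lambda X,Y:('top',435+(X+.5)/4.4-.5,220+(Y+.5)/4.4-.5)
C=lambda X,Y:('side',370+(X-396+.5)/4.4-.5,115+(Y+.5)/4.4-.5)
for n,p in dict(cu=(708,181),cl=(720,288),bu=(497,199),bl=(507,304)).items():print(n,atz(*A(*p),.012).round(4))
c=[atz(*A(*p),.012) for p in [(708,181),(720,288),(497,199),(507,304)]]
O=(c[0]+c[1])/2;m=(c[2]+c[3])/2;d=(m-O)[:2];L=np.hypot(*d);d/=L
print('O',O,'dir',d,'ang',np.degrees(np.arctan2(d[1],d[0])),'len',L,'width',np.linalg.norm(c[0]-c[1]),np.linalg.norm(c[2]-c[3]))
for k in(30,90):print(k,O[:2]+d*k/1e3)
for n,p in dict(s1=(279,228),s2=(80,272)).items():
    q=atz(*A(*p),.014);e=q[:2]-O[:2];print(n,q.round(4),'along',e@d,'across',e@np.array([-d[1],d[0]]))
# stub heads: head circle, 2 views
print(tri(A(268,227),('side',292,360)),tri(A(62,272),('side',253,434)))
h1=tri(B(172,156),C(594,111));h2=tri(B(303,138),C(636,45));print('handles',h1,h2)
g=atz(*B(172,156),.182),atz(*B(303,138),.182);print(g,(g[0]+g[1])/2)
# stand post lips z=.094: centres
for p in [(180,70),(205,250)]:print('post',atz(*B(*p),.094))
# depth-based head centroids, bar
for n in('top','side'):
    P=cloud(n,np.load(n+'0.npz')['d'])
    for x,y in((.534,.164),(.511,.279)):
        k=(np.hypot(P[...,0]-x,P[...,1]-y)<.03)&(P[...,2]>.052)&(P[...,2]<.07);print(n,'head',P[k].mean(0),k.sum())
    k=(abs(P[...,0]-.57)<.08)&(abs(P[...,1]+.29)<.1)&(P[...,2]>.085)&(P[...,2]<.105);print(n,'bar',P[k].mean(0),P[k].min(0),P[k].max(0))
    k=(abs(P[...,0]-.57)<.08)&(abs(P[...,1]+.29)<.1)&(P[...,2]>.165);print(n,'hand',P[k].round(3)[:12])
```

```text
cu [ 0.5573 -0.0827  0.012 ]
cl [ 0.495  -0.0883  0.012 ]
bu [0.5488 0.0405 0.012 ]
bl [0.4877 0.0355 0.012 ]
O [ 0.52614733 -0.08551167  0.012     ] dir [-0.06397914  0.99795124] ang 93.66824005185232 len 0.12380519322507481 width 0.062483864521327204 0.06134717551291684
30 [ 0.52422795 -0.05557313]
90 [0.5203892  0.00430394]
s1 [0.5339 0.1681 0.014 ] along 0.2525991549022683 across -0.02395950072252649
s2 [0.5101 0.285  0.014 ] along 0.3708007480208235 across -0.007678158088708621
(array([0.53384261, 0.16770031, 0.05972175]), np.float64(0.000657210700861166)) (array([0.5103299 , 0.28385821, 0.06222764]), np.float64(0.0006037861028855058))
handles (array([ 0.57455808, -0.27070529,  0.17962883]), np.float64(0.0004322645483091523)) (array([ 0.58123225, -0.32439962,  0.18066857]), np.float64(0.0009094230720647393))
(array([ 0.57421355, -0.27026683,  0.182     ]), array([ 0.58072153, -0.32421387,  0.182     ])) [ 0.57746754 -0.29724035  0.182     ]
post [ 0.61796642 -0.29448002  0.094     ]
post [ 0.53753683 -0.302708    0.094     ]
top head [0.53323993 0.16787337 0.06040666] 146
top he
[... 281 characters left out ...]
318  0.177]
 [ 0.586 -0.318  0.181]
 [ 0.586 -0.319  0.184]
 [ 0.586 -0.322  0.182]
 [ 0.586 -0.324  0.182]
 [ 0.586 -0.325  0.182]
 [ 0.586 -0.326  0.185]
 [ 0.585 -0.318  0.168]]
side head [0.53326491 0.16982959 0.05896806] 279
side head [0.50939768 0.28583098 0.05921783] 380
side bar [ 0.57471239 -0.29218517  0.09242612] [ 0.52823584 -0.32327049  0.08500173] [ 0.6262219  -0.27035903  0.10486021]
side hand [[ 0.587 -0.322  0.182]
 [ 0.587 -0.326  0.179]
 [ 0.585 -0.325  0.181]
 [ 0.583 -0.326  0.181]
 [ 0.586 -0.319  0.182]
 [ 0.585 -0.322  0.18 ]
 [ 0.584 -0.325  0.179]
 [ 0.581 -0.323  0.181]
 [ 0.581 -0.327  0.179]
 [ 0.579 -0.326  0.181]
 [ 0.577 -0.328  0.18 ]
 [ 0.576 -0.328  0.18 ]]
```

```bash
cat >> h.py <<'E'
O=np.array([.52615,-.0855]);YAW=np.radians(3.67)
dy=np.array([-np.sin(YAW),np.cos(YAW)]);dx=np.array([np.cos(YAW),np.sin(YAW)])
def jig(y,x):return O+dy*y+dx*x
def rel(xy,z,txdeg):
    s=read_state();M=R.from_rotvec(s['orientation']).as_matrix()
    d=M.T@(np.array([*xy,z])-s['tool_pos']);a=np.radians(txdeg)
    N=np.array([[np.cos(a),np.sin(a),0],[np.sin(a),-np.cos(a),0],[0,0,-1]]).T
    print('shift',d.round(4),'turn',R.from_matrix(M.T@N).as_rotvec().round(4),'t',s['t'],'pos',s['tool_pos'].round(4),'F',s['force'].round(1),'open',s['opening'],'q',s['q'].round(2))
E
python3 -c "
from h import *
rel(jig(.29,.024),.404,93.67)"
```

```text
shift [ 0.5678 -0.6482  0.0009] turn [-1.300e-03 -1.200e-03 -1.351e+00] t 0.1 pos [ 0.168  -0.5758  0.4038] F [-0.1  0.7 -0.9] open 0.09281561768695479 q [-1.37  0.13  1.49  0.    1.52 -0.09]
```

Request:
carry_out(targets=[{"hand": 27,"x": 0.035,"y": -0.04,"z": 0,"az": -0.085},{"hand": 27,"x": 0.07,"y": -0.08,"z": 0,"az": -0.17},{"hand": 27,"x": 0.11,"y": -0.12,"z": 0,"az": -0.26},{"hand": 27,"x": 0.14,"y": -0.16,"z": 0,"az": -0.34},{"hand": 27,"x": 0.175,"y": -0.2,"z": 0,"az": -0.42},{"hand": 27,"x": 0.21,"y": -0.24,"z": 0,"az": -0.51},{"hand": 27,"x": 0.245,"y": -0.28,"z": 0,"az": -0.59},{"hand": 27,"x": 0.284,"y": -0.324,"z": 0,"az": -0.676}], newtons=20)

```text
schema error: expected keys hand, x, y, z, ax, ay, az
```

```bash
python3 -c "
from h import *
rel(jig(.29,.024),.404,93.67)"
```

```text
shift [ 0.5678 -0.6482  0.0009] turn [-1.300e-03 -1.200e-03 -1.351e+00] t 0.1 pos [ 0.168  -0.5758  0.4038] F [-0.1  0.7 -0.9] open 0.09281561768695479 q [-1.37  0.13  1.49  0.    1.52 -0.09]
```

Request:
carry_out(targets=[{"hand": 27,"x": 0.035,"y": -0.04,"z": 0,"ax": 0,"ay": 0,"az": -0.085},{"hand": 27,"x": 0.07,"y": -0.08,"z": 0,"ax": 0,"ay": 0,"az": -0.17},{"hand": 27,"x": 0.11,"y": -0.12,"z": 0,"ax": 0,"ay": 0,"az": -0.26},{"hand": 27,"x": 0.14,"y": -0.16,"z": 0,"ax": 0,"ay": 0,"az": -0.34},{"hand": 27,"x": 0.175,"y": -0.2,"z": 0,"ax": 0,"ay": 0,"az": -0.42},{"hand": 27,"x": 0.21,"y": -0.24,"z": 0,"ax": 0,"ay": 0,"az": -0.51},{"hand": 27,"x": 0.245,"y": -0.28,"z": 0,"ax": 0,"ay": 0,"az": -0.59},{"hand": 27,"x": 0.284,"y": -0.324,"z": 0,"ax": 0,"ay": 0,"az": -0.676}], newtons=20)

```text
t: 1.1
tool_pos: [0.3501, -0.1839, 0.4045]
orientation: [2.785, 1.453, 0.0]
force: [1.3, -0.2, -0.1]
opening: 0.0256
gripper_force: 0.0
```

```bash
python3 -c "
from h import *
rel(jig(.29,.024),.404,93.67)"
```

```text
shift [ 0.4231 -0.074   0.0005] turn [ 1.000e-04  0.000e+00 -6.732e-01] t 1.1 pos [ 0.3501 -0.1839  0.4045] F [ 1.3 -0.2 -0.1] open 0.0255790837761994 q [-0.61 -0.45  2.01  0.    1.58 -0.  ]
```

Request:
carry_out(targets=[{"hand": 27,"x": 0.055,"y": -0.01,"z": 0,"ax": 0,"ay": 0,"az": -0.09},{"hand": 27,"x": 0.11,"y": -0.02,"z": 0,"ax": 0,"ay": 0,"az": -0.18},{"hand": 27,"x": 0.165,"y": -0.03,"z": 0,"ax": 0,"ay": 0,"az": -0.27},{"hand": 27,"x": 0.22,"y": -0.039,"z": 0,"ax": 0,"ay": 0,"az": -0.36},{"hand": 27,"x": 0.28,"y": -0.05,"z": 0,"ax": 0,"ay": 0,"az": -0.45},{"hand": 27,"x": 0.335,"y": -0.06,"z": 0,"ax": 0,"ay": 0,"az": -0.54},{"hand": 27,"x": 0.39,"y": -0.068,"z": 0,"ax": 0,"ay": 0,"az": -0.63},{"hand": 27,"x": 0.423,"y": -0.074,"z": 0,"ax": 0,"ay": 0,"az": -0.673}])

```text
t: 2.1
tool_pos: [0.5324, 0.2059, 0.4039]
orientation: [-2.147, -2.293, 0.001]
force: [1.1, 0.5, 0.3]
opening: 0.0253
gripper_force: 0.0
```

```bash
python3 -c "
from h import *
rel(jig(.29,.024),.206,93.67)"
```

```text
shift [-0.0004 -0.0007  0.1979] turn [-0.0011 -0.      0.0018] t 2.1 pos [0.5324 0.2059 0.4039] F [1.1 0.5 0.3] open 0.025276585018881297 q [0.28 0.05 1.57 0.   1.52 0.21]
```

Request:
carry_out(targets=[{"hand": 27,"x": 0,"y": 0,"z": 0.05,"ax": 0,"ay": 0,"az": 0},{"hand": 27,"x": 0,"y": 0,"z": 0.1,"ax": 0,"ay": 0,"az": 0},{"hand": 27,"x": 0,"y": 0,"z": 0.15,"ax": 0,"ay": 0,"az": 0},{"hand": 27,"x": 0,"y": 0,"z": 0.185,"ax": 0,"ay": 0,"az": 0},{"hand": 27,"x": 0,"y": 0,"z": 0.198,"ax": 0,"ay": 0,"az": 0},{"hand": 27,"x": 0,"y": 0,"z": 0.198,"ax": 0,"ay": 0,"az": 0}])

```text
t: 2.85
tool_pos: [0.5318, 0.2034, 0.2063]
orientation: [-2.151, -2.289, 0.002]
force: [0.1, -0.5, -0.1]
opening: 0.025
gripper_force: 0.0
```

```bash
python3 -c "
from h import *
rel(jig(.054,0),.206,93.67)
im,d=read_camera('side');cv2.imwrite('pics/c.png',im)"
```

```text
shift [-0.234  -0.0236  0.0004] turn [-0.0015  0.0003 -0.0021] t 2.85 pos [0.5318 0.2034 0.2063] F [ 0.1 -0.5 -0.1] open 0.025007640193064236 q [0.28 0.23 1.75 0.   1.16 0.21]
```

View pics/c.png

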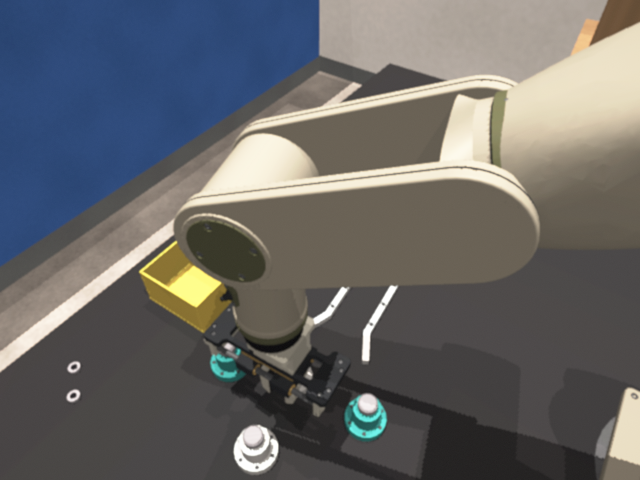

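The side view shows the fingers at about (290,390), behind the nearer white stub; the far white stub at (255,447) is untouched.

Request:
carry_out(targets=[{"hand": 27,"x": -0.01,"y": 0,"z": 0,"ax": 0,"ay": 0,"az": 0},{"hand": 27,"x": -0.02,"y": 0,"z": 0,"ax": 0,"ay": 0,"az": 0},{"hand": 27,"x": -0.031,"y": -0.003,"z": 0,"ax": 0,"ay": 0,"az": 0},{"hand": 27,"x": -0.042,"y": -0.006,"z": 0,"ax": 0,"ay": 0,"az": 0},{"hand": 27,"x": -0.053,"y": -0.01,"z": 0,"ax": 0,"ay": 0,"az": 0},{"hand": 27,"x": -0.064,"y": -0.014,"z": 0,"ax": 0,"ay": 0,"az": 0},{"hand": 27,"x": -0.075,"y": -0.018,"z": 0,"ax": 0,"ay": 0,"az": 0},{"hand": 27,"x": -0.086,"y": -0.021,"z": 0,"ax": 0,"ay": 0,"az": 0}])

```text
t: 3.9
tool_pos: [0.516, 0.1156, 0.2067]
orientation: [-2.151, -2.289, 0.0]
force: [0.9, 3.2, 3.2]
opening: 0.0254
gripper_force: 2.5
```

Request:
carry_out(targets=[{"hand": 27,"x": -0.011,"y": -0.0026,"z": 0,"ax": 0,"ay": 0,"az": 0},{"hand": 27,"x": -0.022,"y": -0.0026,"z": 0,"ax": 0,"ay": 0,"az": 0},{"hand": 27,"x": -0.033,"y": -0.0026,"z": 0,"ax": 0,"ay": 0,"az": 0},{"hand": 27,"x": -0.044,"y": -0.0026,"z": 0,"ax": 0,"ay": 0,"az": 0},{"hand": 27,"x": -0.055,"y": -0.0026,"z": 0,"ax": 0,"ay": 0,"az": 0},{"hand": 27,"x": -0.066,"y": -0.0026,"z": 0,"ax": 0,"ay": 0,"az": 0},{"hand": 27,"x": -0.077,"y": -0.0026,"z": 0,"ax": 0,"ay": 0,"az": 0},{"hand": 27,"x": -0.088,"y": -0.0026,"z": 0,"ax": 0,"ay": 0,"az": 0}])

```text
t: 4.9
tool_pos: [0.5192, 0.0276, 0.2066]
orientation: [-2.151, -2.289, 0.001]
force: [-0.1, 2.8, 1.0]
opening: 0.0247
gripper_force: 2.1
```

```bash
python3 -c "
from h import *
rel(jig(.0535,0),.206,93.67)
for c in ('side','top'):
  im,d=read_camera(c);cv2.imwrite('pics/d%s.png'%c,im)
  P=cloud(c,d);hs=P[(P[...,2]>.052)&(P[...,2]<.066)&(abs(P[...,0]-.525)<.05)&(P[...,1]>-.1)&(P[...,1]<.12)];print(c,len(hs),hs.mean(0),hs.min(0),hs.max(0))"
```

```text
shift [-0.0598 -0.0001  0.0006] turn [-0.0004  0.0001 -0.0021] t 4.9 pos [0.5192 0.0276 0.2066] F [-0.1  2.8  1. ] open 0.02465889961130832 q [-0.05  0.11  1.89 -0.    1.14 -0.11]
side 140 [0.51775339 0.03074033 0.05897193] [ 0.48872889 -0.00130435  0.05214408] [0.54427096 0.0394427  0.06598616]<string>:6: RuntimeWarning: Mean of empty slice.
  ret = um.true_divide(
Traceback (most recent call last):
ValueError: zero-size array to reduction operation minimum which has no identity
```

View pics/dside.png

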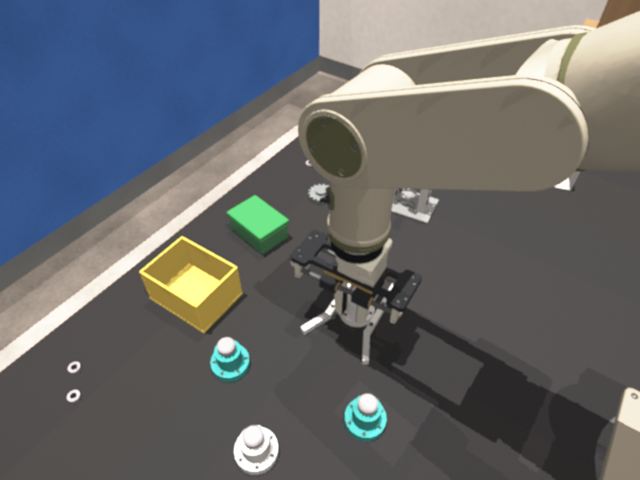

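The stub is between the rails, just ahead of the fingers near (355,310). I'll continue until it meets the stop.

Request:
carry_out(targets=[{"hand": 27,"x": -0.011,"y": 0,"z": 0,"ax": 0,"ay": 0,"az": 0},{"hand": 27,"x": -0.022,"y": 0,"z": 0,"ax": 0,"ay": 0,"az": 0},{"hand": 27,"x": -0.033,"y": 0,"z": 0,"ax": 0,"ay": 0,"az": 0},{"hand": 27,"x": -0.042,"y": 0,"z": 0,"ax": 0,"ay": 0,"az": 0},{"hand": 27,"x": -0.048,"y": 0,"z": 0,"ax": 0,"ay": 0,"az": 0},{"hand": 27,"x": -0.052,"y": 0,"z": 0,"ax": 0,"ay": 0,"az": 0},{"hand": 27,"x": -0.055,"y": 0,"z": 0,"ax": 0,"ay": 0,"az": 0}])

```text
t: 5.88
tool_pos: [0.5229, -0.0266, 0.207]
orientation: [2.151, 2.289, 0.001]
force: [3.1, 3.7, 0.4]
opening: 0.025
gripper_force: 2.7
```

Request:
carry_out(targets=[{"hand": 27,"x": -0.0015,"y": 0,"z": 0,"ax": 0,"ay": 0,"az": 0},{"hand": 27,"x": -0.003,"y": 0,"z": 0,"ax": 0,"ay": 0,"az": 0}])

```text
t: 6.12
tool_pos: [0.5231, -0.0293, 0.207]
orientation: [2.151, 2.289, 0.001]
force: [3.3, 3.0, -0.1]
opening: 0.0251
gripper_force: 2.9
```

Request:
carry_out(targets=[{"hand": 27,"x": -0.0015,"y": 0,"z": 0,"ax": 0,"ay": 0,"az": 0},{"hand": 27,"x": -0.003,"y": 0,"z": 0,"ax": 0,"ay": 0,"az": 0}])

```text
t: 6.38
tool_pos: [0.5233, -0.0323, 0.207]
orientation: [2.151, 2.289, 0.001]
force: [3.3, 3.9, 0.8]
opening: 0.025
gripper_force: 3.0
```

Request:
carry_out(targets=[{"hand": 27,"x": -0.001,"y": 0,"z": 0,"ax": 0,"ay": 0,"az": 0},{"hand": 27,"x": -0.002,"y": 0,"z": 0,"ax": 0,"ay": 0,"az": 0}])

```text
t: 6.62
tool_pos: [0.5234, -0.034, 0.2071]
orientation: [2.151, 2.289, 0.002]
force: [3.3, 8.3, 2.4]
opening: 0.0254
gripper_force: 4.6
```

Request:
carry_out(targets=[{"hand": 27,"x": -0.001,"y": 0,"z": 0,"ax": 0,"ay": 0,"az": 0},{"hand": 27,"x": -0.001,"y": 0,"z": 0,"ax": 0,"ay": 0,"az": 0}])

```text
t: 6.88
tool_pos: [0.5235, -0.0344, 0.2072]
orientation: [-2.15, -2.289, -0.003]
force: [2.3, 9.5, 2.7]
opening: 0.025
gripper_force: 5.4
```

Request:
carry_out(targets=[{"hand": 27,"x": 0.015,"y": 0,"z": 0,"ax": 0,"ay": 0,"az": 0},{"hand": 27,"x": 0.025,"y": 0,"z": -0.04,"ax": 0,"ay": 0,"az": 0},{"hand": 27,"x": 0.06,"y": 0,"z": -0.08,"ax": 0,"ay": 0,"az": 0},{"hand": 27,"x": 0.11,"y": 0,"z": -0.085,"ax": 0,"ay": 0,"az": 0},{"hand": 27,"x": 0.16,"y": 0,"z": -0.085,"ax": 0,"ay": 0,"az": 0},{"hand": 27,"x": 0.21,"y": 0.001,"z": -0.085,"ax": 0,"ay": 0,"az": 0},{"hand": 27,"x": 0.26,"y": 0.005,"z": -0.085,"ax": 0,"ay": 0,"az": 0},{"hand": 27,"x": 0.31,"y": 0.008,"z": -0.085,"ax": 0,"ay": 0,"az": 0}])

```text
t: 7.88
tool_pos: [0.5112, 0.2761, 0.2913]
orientation: [2.151, 2.289, -0.003]
force: [1.4, 0.1, -0.1]
opening: 0.0248
gripper_force: 0.0
```

```bash
python3 -c "
from h import *
rel(jig(.407,.008),.206,93.67)"
```

```text
shift [ 0.0453 -0.0002  0.0853] turn [-0.0008  0.0015 -0.0019] t 7.875 pos [0.5112 0.2761 0.2913] F [ 1.4  0.1 -0.1] open 0.024761341605759324 q [ 0.41  0.16  1.67 -0.    1.32  0.35]
```

Request:
carry_out(targets=[{"hand": 27,"x": 0.035,"y": 0,"z": 0,"ax": 0,"ay": 0,"az": 0},{"hand": 27,"x": 0.046,"y": 0,"z": 0,"ax": 0,"ay": 0,"az": 0},{"hand": 27,"x": 0.046,"y": 0,"z": 0.03,"ax": 0,"ay": 0,"az": 0},{"hand": 27,"x": 0.046,"y": 0,"z": 0.06,"ax": 0,"ay": 0,"az": 0},{"hand": 27,"x": 0.046,"y": 0,"z": 0.08,"ax": 0,"ay": 0,"az": 0},{"hand": 27,"x": 0.046,"y": 0,"z": 0.086,"ax": 0,"ay": 0,"az": 0},{"hand": 27,"x": 0.046,"y": 0,"z": 0.086,"ax": 0,"ay": 0,"az": 0}])

```text
t: 8.75
tool_pos: [0.5093, 0.3201, 0.2059]
orientation: [2.152, 2.289, -0.0]
force: [-0.3, -1.0, 0.4]
opening: 0.0249
gripper_force: 0.0
```

```bash
python3 -c "
from h import *
rel(jig(.1135,.0),.206,93.67)"
```

```text
shift [-0.2923 -0.0085  0.    ] turn [-0.0001  0.0002 -0.0024] t 8.75 pos [0.5093 0.3201 0.2059] F [-0.3 -1.   0.4] open 0.0249046721104034 q [ 0.48  0.31  1.66 -0.    1.17  0.41]
```

Request:
carry_out(targets=[{"hand": 27,"x": -0.01,"y": 0,"z": 0,"ax": 0,"ay": 0,"az": 0},{"hand": 27,"x": -0.02,"y": 0,"z": 0,"ax": 0,"ay": 0,"az": 0},{"hand": 27,"x": -0.033,"y": -0.001,"z": 0,"ax": 0,"ay": 0,"az": 0},{"hand": 27,"x": -0.046,"y": -0.0022,"z": 0,"ax": 0,"ay": 0,"az": 0},{"hand": 27,"x": -0.059,"y": -0.0033,"z": 0,"ax": 0,"ay": 0,"az": 0},{"hand": 27,"x": -0.072,"y": -0.0044,"z": 0,"ax": 0,"ay": 0,"az": 0},{"hand": 27,"x": -0.085,"y": -0.0055,"z": 0,"ax": 0,"ay": 0,"az": 0},{"hand": 27,"x": -0.098,"y": -0.0066,"z": 0,"ax": 0,"ay": 0,"az": 0}])

```text
t: 9.75
tool_pos: [0.5086, 0.2212, 0.2057]
orientation: [-2.152, -2.289, -0.0]
force: [0.2, 3.8, 2.5]
opening: 0.0251
gripper_force: 2.0
```

Request:
carry_out(targets=[{"hand": 27,"x": -0.013,"y": -0.001,"z": 0,"ax": 0,"ay": 0,"az": 0},{"hand": 27,"x": -0.026,"y": -0.002,"z": 0,"ax": 0,"ay": 0,"az": 0},{"hand": 27,"x": -0.039,"y": -0.002,"z": 0,"ax": 0,"ay": 0,"az": 0},{"hand": 27,"x": -0.052,"y": -0.002,"z": 0,"ax": 0,"ay": 0,"az": 0},{"hand": 27,"x": -0.065,"y": -0.002,"z": 0,"ax": 0,"ay": 0,"az": 0},{"hand": 27,"x": -0.078,"y": -0.002,"z": 0,"ax": 0,"ay": 0,"az": 0},{"hand": 27,"x": -0.091,"y": -0.002,"z": 0,"ax": 0,"ay": 0,"az": 0},{"hand": 27,"x": -0.104,"y": -0.002,"z": 0,"ax": 0,"ay": 0,"az": 0}])

```text
t: 10.75
tool_pos: [0.5131, 0.1173, 0.2057]
orientation: [-2.151, -2.289, 0.0]
force: [0.3, 2.7, 2.1]
opening: 0.0253
gripper_force: 1.9
```

```bash
python3 -c "
from h import *
rel(jig(.1135,.0),.206,93.67)"
```

```text
shift [-0.0897  0.0003 -0.0003] turn [-0.0001 -0.     -0.002 ] t 10.75 pos [0.5131 0.1173 0.2057] F [0.3 2.7 2.1] open 0.025260322451412374 q [0.13 0.13 1.87 0.   1.14 0.07]
```

Request:
carry_out(targets=[{"hand": 27,"x": -0.012,"y": 0,"z": 0,"ax": 0,"ay": 0,"az": 0},{"hand": 27,"x": -0.025,"y": 0,"z": 0,"ax": 0,"ay": 0,"az": 0},{"hand": 27,"x": -0.038,"y": 0,"z": 0,"ax": 0,"ay": 0,"az": 0},{"hand": 27,"x": -0.051,"y": 0,"z": 0,"ax": 0,"ay": 0,"az": 0},{"hand": 27,"x": -0.064,"y": 0,"z": 0,"ax": 0,"ay": 0,"az": 0},{"hand": 27,"x": -0.076,"y": 0,"z": 0,"ax": 0,"ay": 0,"az": 0},{"hand": 27,"x": -0.082,"y": 0,"z": 0,"ax": 0,"ay": 0,"az": 0},{"hand": 27,"x": -0.086,"y": 0,"z": 0,"ax": 0,"ay": 0,"az": 0}])

```text
t: 11.75
tool_pos: [0.5184, 0.0319, 0.2057]
orientation: [-2.152, -2.289, -0.0]
force: [1.5, 1.7, 0.8]
opening: 0.0255
gripper_force: 1.9
```

Request:
carry_out(targets=[{"hand": 27,"x": -0.0015,"y": 0,"z": 0,"ax": 0,"ay": 0,"az": 0},{"hand": 27,"x": -0.003,"y": 0,"z": 0,"ax": 0,"ay": 0,"az": 0},{"hand": 27,"x": -0.0045,"y": 0,"z": 0,"ax": 0,"ay": 0,"az": 0},{"hand": 27,"x": -0.0055,"y": 0,"z": 0,"ax": 0,"ay": 0,"az": 0}])

```text
t: 12.25
tool_pos: [0.5188, 0.0269, 0.2058]
orientation: [2.151, 2.289, 0.0]
force: [2.3, 2.0, 0.7]
opening: 0.0253
gripper_force: 1.9
```

Still no stop contact (expected near y≈0.0255).

Request:
carry_out(targets=[{"hand": 27,"x": -0.0015,"y": 0,"z": 0,"ax": 0,"ay": 0,"az": 0},{"hand": 27,"x": -0.0025,"y": 0,"z": 0,"ax": 0,"ay": 0,"az": 0}])

```text
t: 12.5
tool_pos: [0.5189, 0.0254, 0.206]
orientation: [-2.15, -2.288, -0.003]
force: [-0.1, 13.4, 4.8]
opening: 0.0252
gripper_force: 5.7
```

Request:
carry_out(targets=[{"hand": 27,"x": -0.001,"y": 0,"z": 0,"ax": 0,"ay": 0,"az": 0},{"hand": 27,"x": -0.0015,"y": 0,"z": 0,"ax": 0,"ay": 0,"az": 0}])

```text
t: 12.75
tool_pos: [0.519, 0.0248, 0.2062]
orientation: [-2.149, -2.287, -0.005]
force: [-0.4, 17.2, 7.3]
opening: 0.0253
gripper_force: 7.5
```

Request:
carry_out(targets=[{"hand": 27,"x": 0.015,"y": 0,"z": 0,"ax": 0,"ay": 0,"az": 0},{"hand": 27,"x": 0.025,"y": 0,"z": -0.03,"ax": 0,"ay": 0,"az": 0},{"hand": 40,"x": 0.025,"y": 0,"z": -0.08,"ax": 0,"ay": 0,"az": 0},{"hand": 60,"x": 0.025,"y": 0,"z": -0.13,"ax": 0,"ay": 0,"az": 0},{"hand": 85,"x": 0.025,"y": 0,"z": -0.18,"ax": 0,"ay": 0,"az": 0.1},{"hand": 95,"x": 0.025,"y": 0,"z": -0.22,"ax": 0,"ay": 0,"az": 0.25},{"hand": 95,"x": 0.0,"y": -0.03,"z": -0.225,"ax": 0,"ay": 0,"az": 0.42},{"hand": 95,"x": -0.04,"y": -0.07,"z": -0.225,"ax": 0,"ay": 0,"az": 0.6}])

```text
t: 13.75
tool_pos: [0.4511, -0.0215, 0.4315]
orientation: [2.734, 1.545, 0.0]
force: [0.0, -1.4, 0.3]
opening: 0.0806
gripper_force: 0.0
```

```bash
python3 -c "
from h import *
rel([.577,-.297],.43,6.3)"
```

```text
shift [-0.1711  0.2499  0.0019] turn [ 1.50e-03 -1.00e-04  9.19e-01] t 13.75 pos [ 0.4511 -0.0215  0.4315] F [ 0.  -1.4  0.3] open 0.08057623535687085 q [-0.16 -0.29  1.84 -0.    1.59  0.38]
```

Request:
carry_out(targets=[{"hand": 95,"x": -0.02,"y": 0.03,"z": 0,"ax": 0,"ay": 0,"az": 0.12},{"hand": 95,"x": -0.043,"y": 0.063,"z": 0,"ax": 0,"ay": 0,"az": 0.24},{"hand": 95,"x": -0.065,"y": 0.095,"z": 0,"ax": 0,"ay": 0,"az": 0.36},{"hand": 95,"x": -0.087,"y": 0.127,"z": 0,"ax": 0,"ay": 0,"az": 0.48},{"hand": 95,"x": -0.108,"y": 0.158,"z": 0,"ax": 0,"ay": 0,"az": 0.6},{"hand": 95,"x": -0.13,"y": 0.19,"z": 0,"ax": 0,"ay": 0,"az": 0.72},{"hand": 95,"x": -0.152,"y": 0.222,"z": 0,"ax": 0,"ay": 0,"az": 0.83},{"hand": 95,"x": -0.171,"y": 0.25,"z": 0,"ax": 0,"ay": 0,"az": 0.919}])

```text
t: 14.75
tool_pos: [0.5788, -0.2976, 0.4299]
orientation: [3.137, 0.172, -0.003]
force: [0.3, 0.3, 0.5]
opening: 0.0885
gripper_force: 0.0
```

```bash
python3 -c "
from h import *
rel([.5775,-.297],.319,6.3)
for c in ('side','top'):
  im,d=read_camera(c);np.savez(c+'1.npz',im=im,d=d)
  P=cloud(c,d)
  for k in(.03,.09):
    x,y=jig(k,0);m=(np.hypot(P[...,0]-x,P[...,1]-y)<.026)&(P[...,2]>.053)&(P[...,2]<.068);print(c,k,m.sum(),P[m].mean(0) if m.any() else '',(x,y))
  if c=='top':
    a=im[230:320,270:400]
  else: b=im[240:390,280:440]
a=cv2.resize(a,None,fx=4,fy=4,interpolation=cv2.INTER_CUBIC);b=cv2.resize(b,None,fx=1.7,fy=1.7,interpolation=cv2.INTER_CUBIC)
o=np.zeros((400,800,3),np.uint8);o[:360,:520]=a;o[:255,522:522+272]=b;cv2.imwrite('pics/e.png',o)"
```

```text
shift [-0.0011 -0.0008  0.1109] turn [-0.0001  0.0018 -0.0001] t 14.75 pos [ 0.5788 -0.2976  0.4299] F [0.3 0.3 0.5] open 0.08848974635218874 q [-0.55  0.26  1.3  -0.    1.59  0.91]
side 0.03 181 [ 0.52280437 -0.05367353  0.05875486] (np.float64(0.5242297062389498), np.float64(-0.05556152188451672))
side 0.09 198 [0.51810317 0.00561611 0.05894526] (np.float64(0.5203891187168495), np.float64(0.004315434346449848))
top 0.03 147 [ 0.52309894 -0.05636719  0.06066524] (np.float64(0.5242297062389498), np.float64(-0.05556152188451672))
top 0.09 142 [0.51824156 0.00332664 0.06074094] (np.float64(0.5203891187168495), np.float64(0.004315434346449848))
```

View pics/e.png

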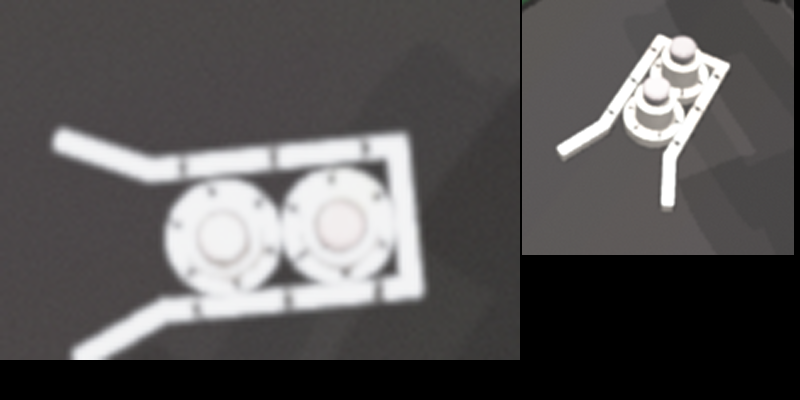

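Both stubs are seated in single file: the heads are at (341,224) next to the stop and (224,237), with the flanges touching. Now for the pliers.

Request:
carry_out(targets=[{"hand": 95,"x": -0.0012,"y": -0.0006,"z": 0.03,"ax": 0,"ay": 0,"az": 0},{"hand": 95,"x": -0.0012,"y": -0.0006,"z": 0.06,"ax": 0,"ay": 0,"az": 0},{"hand": 95,"x": -0.0012,"y": -0.0006,"z": 0.09,"ax": 0,"ay": 0,"az": 0},{"hand": 95,"x": -0.0012,"y": -0.0006,"z": 0.106,"ax": 0,"ay": 0,"az": 0},{"hand": 95,"x": -0.0012,"y": -0.0006,"z": 0.111,"ax": 0,"ay": 0,"az": 0},{"hand": 95,"x": -0.0012,"y": -0.0006,"z": 0.111,"ax": 0,"ay": 0,"az": 0}])

```text
t: 15.6
tool_pos: [0.5775, -0.2958, 0.3205]
orientation: [3.136, 0.179, 0.001]
force: [0.7, -0.2, 0.2]
opening: 0.0882
gripper_force: 0.0
```

```bash
python3 -c "
from h import *
rel([.577,-.297],.319,6.3)
for c in ('side','top'):
  im,d=read_camera(c);np.savez(c+'2.npz',im=im,d=d)
  if c=='side': b=im[40:240,300:500]
b=cv2.resize(b,None,fx=3,fy=3,interpolation=cv2.INTER_CUBIC)
cv2.imwrite('pics/f.png',b)"
```

```text
shift [-0.0007  0.0011  0.0015] turn [ 0.0005 -0.0005  0.0042] t 15.6 pos [ 0.5775 -0.2958  0.3205] F [ 0.7 -0.2  0.2] open 0.08824152282578976 q [-0.55  0.31  1.44 -0.    1.39  0.9 ]
```

View pics/f.png

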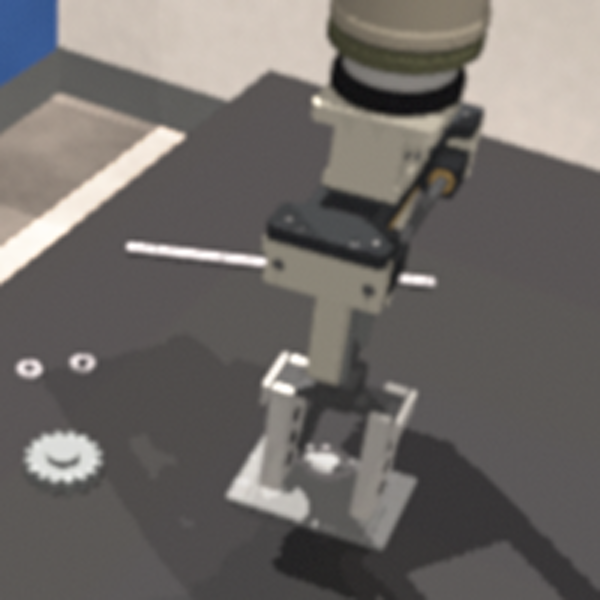

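The fingers straddle the handles, centred over the bar near (330,385). Closing now.

Request:
carry_out(targets=[{"hand": 60,"x": -0.0007,"y": 0.0008,"z": 0.001,"ax": 0,"ay": 0,"az": 0},{"hand": 50,"x": -0.0007,"y": 0.0008,"z": 0.001,"ax": 0,"ay": 0,"az": 0},{"hand": 40,"x": -0.0007,"y": 0.0008,"z": 0.001,"ax": 0,"ay": 0,"az": 0},{"hand": 40,"x": -0.0007,"y": 0.0008,"z": 0.001,"ax": 0,"ay": 0,"az": 0},{"hand": 40,"x": -0.0007,"y": 0.0008,"z": 0.001,"ax": 0,"ay": 0,"az": 0},{"hand": 40,"x": -0.0007,"y": 0.0008,"z": 0.001,"ax": 0,"ay": 0,"az": 0},{"hand": 40,"x": -0.0007,"y": 0.0008,"z": 0.001,"ax": 0,"ay": 0,"az": 0},{"hand": 40,"x": -0.0007,"y": 0.0008,"z": 0.001,"ax": 0,"ay": 0,"az": 0}], newtons=35)

```text
t: 16.7
tool_pos: [0.577, -0.2971, 0.32]
orientation: [3.135, 0.179, 0.002]
force: [-0.8, 0.9, 5.3]
opening: 0.0462
gripper_force: 35.0
```

Request:
carry_out(targets=[{"hand": 40,"x": 0,"y": 0,"z": -0.01,"ax": 0,"ay": 0,"az": 0},{"hand": 40,"x": 0,"y": 0,"z": -0.025,"ax": 0,"ay": 0,"az": 0},{"hand": 40,"x": 0,"y": 0,"z": -0.045,"ax": 0,"ay": 0,"az": 0},{"hand": 40,"x": 0,"y": 0,"z": -0.065,"ax": 0,"ay": 0,"az": 0},{"hand": 40,"x": 0,"y": 0,"z": -0.085,"ax": 0,"ay": 0,"az": 0},{"hand": 40,"x": 0,"y": 0,"z": -0.105,"ax": 0,"ay": 0,"az": 0},{"hand": 40,"x": 0,"y": 0,"z": -0.12,"ax": 0,"ay": 0,"az": 0},{"hand": 40,"x": 0,"y": 0,"z": -0.12,"ax": 0,"ay": 0,"az": 0}])

```text
t: 17.7
tool_pos: [0.5771, -0.297, 0.4407]
orientation: [3.135, 0.179, 0.004]
force: [-0.3, -0.0, -2.3]
opening: 0.0462
gripper_force: 34.9
```

```bash
python3 -c "
from h import *
rel([.5231,-.0553],.408,6.3)"
```

```text
shift [-0.0262 -0.2463  0.0322] turn [ 0.0018 -0.0023  0.0038] t 17.7 pos [ 0.5771 -0.297   0.4407] F [-0.3 -0.  -2.3] open 0.04621962201910747 q [-0.55  0.25  1.29 -0.    1.6   0.9 ]
```

Request:
carry_out(targets=[{"hand": 40,"x": -0.003,"y": -0.025,"z": 0,"ax": 0,"ay": 0,"az": 0},{"hand": 40,"x": -0.007,"y": -0.065,"z": 0,"ax": 0,"ay": 0,"az": 0},{"hand": 40,"x": -0.011,"y": -0.11,"z": 0,"ax": 0,"ay": 0,"az": 0},{"hand": 40,"x": -0.016,"y": -0.155,"z": 0.005,"ax": 0,"ay": 0,"az": 0},{"hand": 40,"x": -0.02,"y": -0.195,"z": 0.015,"ax": 0,"ay": 0,"az": 0},{"hand": 40,"x": -0.024,"y": -0.225,"z": 0.025,"ax": 0,"ay": 0,"az": 0},{"hand": 40,"x": -0.026,"y": -0.246,"z": 0.032,"ax": 0.0018,"ay": -0.0023,"az": 0.0038},{"hand": 40,"x": -0.026,"y": -0.246,"z": 0.032,"ax": 0.0018,"ay": -0.0023,"az": 0.0038}])

```text
t: 18.7
tool_pos: [0.5224, -0.0541, 0.4051]
orientation: [-3.134, -0.176, 0.008]
force: [0.1, -0.8, -2.4]
opening: 0.0462
gripper_force: 34.9
```

```bash
python3 -c "
from h import *
rel([.5231,-.0553],.408,6.3)
for c in ('side','top'):
  im,d=read_camera(c);np.savez(c+'3.npz',im=im,d=d)
  P=cloud(c,d);m=(np.hypot(P[...,0]-.523,P[...,1]+.055)<.05)&(P[...,2]>.105)&(P[...,2]<.13);print(c,m.sum(),P[m].mean(0) if m.any() else '')
im=np.load('side3.npz')['im'];cv2.imwrite('pics/g.png',cv2.resize(im[200:340,280:440],None,fx=4.2,fy=4.2,interpolation=cv2.INTER_CUBIC))"
```

```text
shift [ 0.0005  0.0013 -0.0029] turn [-0.0028  0.0049  0.0021] t 18.7 pos [ 0.5224 -0.0541  0.4051] F [ 0.1 -0.8 -2.4] open 0.046196664692597186 q [-0.2  -0.07  1.69  0.    1.53  1.26]
side 211 [ 0.52374007 -0.05196745  0.11491846]
top 0
```

View pics/g.png

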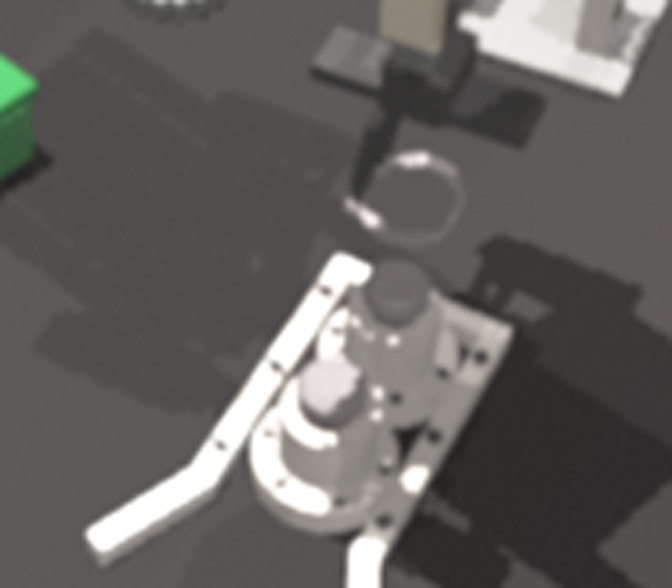

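The side crop shows the spread ring centred at about (413,199), hanging cleanly, with the stub head at the stop below it at about (397,287).

```bash
cat >> h.py <<'E'
def ringfit(f,zlo,zhi,x0=.523,y0=-.055):
    D=np.load(f);P=cloud('side',D['d']);a=np.radians(6.3)
    ex=np.array([np.cos(a),np.sin(a)]);ey=np.array([-ex[1],ex[0]])
    m=(np.hypot(P[...,0]-x0,P[...,1]-y0)<.032)&(P[...,2]>zlo)&(P[...,2]<zhi)
    Q=P[m];return m,Q,(Q[:,:2]-[x0,y0])@ex,(Q[:,:2]-[x0,y0])@ey
E
python3 - <<'E'
from h import *
s=read_state();print(s['t'],s['tool_pos'],s['orientation'],R.from_rotvec(s['orientation']).as_matrix()[:,2])
m,Q,x,y=ringfit('side3.npz',.106,.124)
print(len(Q),np.median(Q[:,2]),np.percentile(x,[1,50,99]),np.percentile(y,[1,50,99]))
H,e=np.histogram(Q[:,2],12);print(H,e.round(4))
# ring and head centres from pixels
A=lambda X,Y:('side',280+(X+.5)/4.2-.5,200+(Y+.5)/4.2-.5)
for z in(.112,.114,.116):print(z,atz(*A(413,199),z))
print('head',atz(*A(397,285),.061))
m,Q,x,y=ringfit('side1.npz',.0585,.066);print('head1',len(Q),Q.mean(0),Q.min(0),Q.max(0))
E
```

```text
18.8 [ 0.52298047 -0.05555598  0.40629592] [-3.13532607 -0.17336359  0.00493651] [-0.0032207   0.00129757 -0.99999397]
193 0.11377007252998328 [-0.01967767  0.00031965  0.01927852] [-0.02266789  0.0024511   0.02580454]
[ 1  4 10 32 69 52 16  4  0  1  0  4] [0.1077 0.109  0.1102 0.1115 0.1127 0.114  0.1152 0.1165 0.1178 0.119
 0.1203 0.1215 0.1228]
0.112 [ 0.52260677 -0.05578156  0.112     ]
0.114 [ 0.52183862 -0.0540653   0.114     ]
0.116 [ 0.52107047 -0.05234904  0.116     ]
head [ 0.52373589 -0.0539961   0.061     ]
head1 123 [ 0.52384641 -0.0554621   0.05997131] [ 0.51216211 -0.06946861  0.05851415] [ 0.53594836 -0.04292167  0.06247424]
```

Request:
carry_out(targets=[{"hand": 40,"x": 0,"y": 0,"z": 0.01,"ax": 0,"ay": 0,"az": 0},{"hand": 40,"x": 0,"y": 0,"z": 0.025,"ax": 0,"ay": 0,"az": 0},{"hand": 40,"x": 0,"y": 0,"z": 0.038,"ax": 0,"ay": 0,"az": 0},{"hand": 40,"x": 0,"y": 0,"z": 0.045,"ax": 0,"ay": 0,"az": 0},{"hand": 40,"x": 0,"y": 0,"z": 0.047,"ax": 0,"ay": 0,"az": 0},{"hand": 40,"x": 0,"y": 0,"z": 0.047,"ax": 0,"ay": 0,"az": 0},{"hand": 40,"x": 0,"y": 0,"z": 0.047,"ax": 0,"ay": 0,"az": 0},{"hand": 40,"x": 0,"y": 0,"z": 0.047,"ax": 0,"ay": 0,"az": 0}])

```text
t: 19.8
tool_pos: [0.523, -0.0553, 0.3602]
orientation: [-3.135, -0.173, 0.003]
force: [-0.5, -0.5, -1.7]
opening: 0.046
gripper_force: 34.9
```

Run:
```python
from h import *
ims=[]
for i in range(6):
  im,d=read_camera('side');ims.append(im)
  s=read_state();print(s['t'],s['tool_pos'].round(4),R.from_rotvec(s['orientation']).as_matrix()[:,2].round(4),s['force'].round(1))
im=np.mean(ims,0).clip(0,255);np.savez('side4.npz',im=im,d=d)
c=im[220:300,330:420]; c=(c/255)**.6*255
cv2.imwrite('pics/i.png',cv2.resize(c.astype(np.uint8),None,fx=7.5,fy=7.5,interpolation=cv2.INTER_CUBIC))
```

```text
19.85 [ 0.523  -0.0553  0.3602] [-0.0018  0.0014 -1.    ] [-0.1 -1.1 -1.8]
19.9 [ 0.523  -0.0553  0.36  ] [-0.002   0.0014 -1.    ] [ 0.2 -0.3 -1.8]
19.95 [ 0.523  -0.0552  0.36  ] [-0.0021  0.0015 -1.    ] [ 0.8  0.3 -2. ]
20.0 [ 0.5229 -0.0553  0.3599] [-0.0022  0.0014 -1.    ] [ 0.  -0.8 -2.5]
20.05 [ 0.5229 -0.0553  0.3599] [-0.0023  0.0015 -1.    ] [-0.4  1.4 -1.9]
20.1 [ 0.5229 -0.0553  0.3598] [-0.0024  0.0014 -1.    ] [ 0.2 -0.2 -2.6]
```

View pics/i.png

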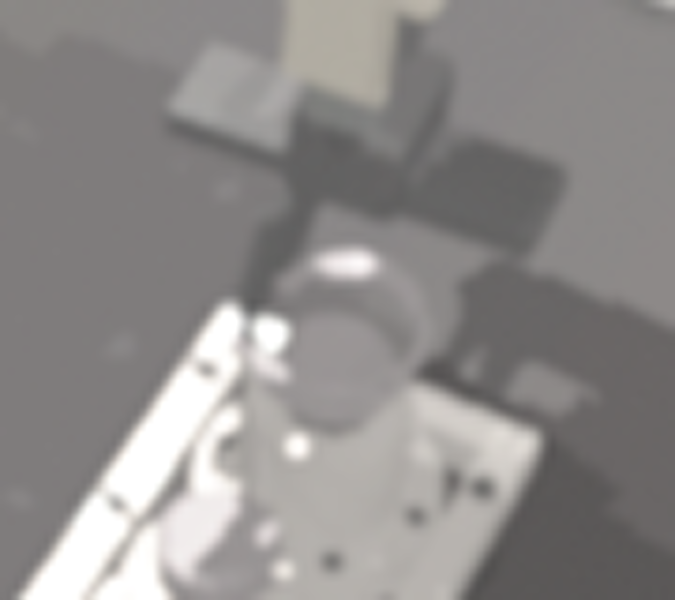

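The averaged crop shows the ring just above the head: the ring's outer edges are at about x 275 and 437, and the head disc is centred near (347,372). They look concentric, but I'll refine this numerically.

Run:
```python
from h import *
from scipy.optimize import least_squares
def stubfit(c,f,x0,y0):
    P=cloud(c,np.load(f)['d']).reshape(-1,3);r=np.hypot(P[:,0]-x0,P[:,1]-y0);z=P[:,2]
    B=[(.0525,.057,14e-3,.011,.02),(.018,.040,20e-3,.016,.026)]
    S=[(P[(z>a)&(z<b)&(r>lo)&(r<hi)],R0) for a,b,R0,lo,hi in B]
    g=lambda p:np.concatenate([np.hypot(Q[:,0]-p[0],Q[:,1]-p[1])-R0 for Q,R0 in S])
    s=least_squares(g,[x0,y0],loss='soft_l1',f_scale=.001);print(c,f,[len(q) for q,_ in S],s.x.round(4),np.std(s.fun).round(4))
stubfit('side','side1.npz',.5235,-.0555);stubfit('side','side2.npz',.5235,-.0555)
stubfit('side','side0.npz',.534,.168)
a=np.radians(6.3);ex=np.array([np.cos(a),np.sin(a)]);ey=np.array([-ex[1],ex[0]])
m,Q,_,_=ringfit('side3.npz',.108,.120)
n,l,st,_=cv2.connectedComponentsWithStats(m.astype(np.uint8),connectivity=8)
k=1+np.argmax(st[1:,4]);v,u=np.where(l==k);print(st[k])
for z in(.1138,.1153):
    W=np.array([atz('side',i,j,z)[:2] for i,j in zip(u,v)]);x=(W-[.523,-.055])@ex;y=(W-[.523,-.055])@ey
    print(z,'x',x.min(),x.max(),'y',y.min(),y.max())
m,Q,x,y=ringfit('side4.npz',.0645,.075);print('now z',np.median(Q[:,2]),len(Q),np.percentile(x,[2,98]),np.percentile(y,[2,98]))
```

```text
side side1.npz [36, 178] [ 0.5244 -0.0572] 0.0008
side side2.npz [31, 174] [ 0.5243 -0.0572] 0.0007
side side0.npz [32, 176] [0.5351 0.1678] 0.0006
[362 237  29  22 188]
0.1138 x -0.02060009114536285 0.019644508332202937 y -0.023575545861204285 0.026808703247521493
0.1153 x -0.020980598947601594 0.019159568335370178 y -0.022169448103630158 0.02808405705992773
now z 0.06830179139468973 172 [-0.01848876  0.01901091] [-0.02296724  0.0242561 ]
```

Request:
carry_out(targets=[{"hand": 40,"x": 0.0008,"y": 0.0019,"z": 0,"ax": 0,"ay": 0,"az": 0},{"hand": 40,"x": 0.0008,"y": 0.0019,"z": 0,"ax": 0,"ay": 0,"az": 0},{"hand": 40,"x": 0.0008,"y": 0.0019,"z": 0.002,"ax": 0,"ay": 0,"az": 0},{"hand": 40,"x": 0.0008,"y": 0.0019,"z": 0.004,"ax": 0,"ay": 0,"az": 0},{"hand": 40,"x": 0.0008,"y": 0.0019,"z": 0.006,"ax": 0,"ay": 0,"az": 0},{"hand": 40,"x": 0.0008,"y": 0.0019,"z": 0.008,"ax": 0,"ay": 0,"az": 0}])

```text
t: 20.85
tool_pos: [0.5239, -0.057, 0.3515]
orientation: [-3.135, -0.173, 0.004]
force: [-0.5, 0.3, -1.0]
opening: 0.0462
gripper_force: 34.9
```

```bash
python3 -c "
from h import *
for i in range(4):
  read_camera('side')
  s=read_state();print(s['t'],s['tool_pos'].round(4),R.from_rotvec(s['orientation']).as_matrix()[:,2].round(4),s['force'].round(1),s['wrist_torque'].round(2))"
```

```text
20.9 [ 0.5238 -0.057   0.3512] [-0.0031  0.0016 -1.    ] [ 0.  -0.9 -1.7] [ 0.03  0.01 -0.01]
20.95 [ 0.5238 -0.057   0.3514] [-0.003   0.0017 -1.    ] [-0.8  0.3 -1.8] [0.02 0.06 0.06]
21.0 [ 0.5238 -0.057   0.3515] [-0.0028  0.0016 -1.    ] [ 0.9 -0.6 -2. ] [0.03 0.05 0.01]
21.05 [ 0.5239 -0.0571  0.3517] [-0.0027  0.0016 -1.    ] [-0.3  0.2 -2.1] [ 0.02 -0.01  0.02]
```

Request:
carry_out(targets=[{"hand": 40,"x": 0,"y": 0,"z": 0.0015,"ax": 0,"ay": 0,"az": 0},{"hand": 40,"x": 0,"y": 0,"z": 0.003,"ax": 0,"ay": 0,"az": 0},{"hand": 40,"x": 0,"y": 0,"z": 0.0045,"ax": 0,"ay": 0,"az": 0},{"hand": 40,"x": 0,"y": 0,"z": 0.006,"ax": 0,"ay": 0,"az": 0}])

```text
t: 21.55
tool_pos: [0.5238, -0.057, 0.3456]
orientation: [-3.135, -0.173, 0.004]
force: [0.4, -0.0, -1.2]
opening: 0.0461
gripper_force: 34.9
```

Request:
carry_out(targets=[{"hand": 40,"x": 0,"y": 0,"z": 0.0015,"ax": 0,"ay": 0,"az": 0},{"hand": 40,"x": 0,"y": 0,"z": 0.003,"ax": 0,"ay": 0,"az": 0},{"hand": 40,"x": 0,"y": 0,"z": 0.004,"ax": 0,"ay": 0,"az": 0},{"hand": 40,"x": 0,"y": 0,"z": 0.004,"ax": 0,"ay": 0,"az": 0}])

```text
t: 22.05
tool_pos: [0.5238, -0.057, 0.3416]
orientation: [-3.135, -0.173, 0.004]
force: [-0.5, -0.4, -1.6]
opening: 0.0461
gripper_force: 34.9
```

```bash
python3 -c "
from h import *
for i in range(4):
  im,d=read_camera('side')
  s=read_state();print(s['t'],s['tool_pos'].round(4),R.from_rotvec(s['orientation']).as_matrix()[:,2].round(4),s['force'].round(1),s['wrist_torque'].round(2))
np.savez('side5.npz',im=im,d=d)
P=cloud('side',d)
m,Q,x,y=ringfit('side5.npz',.03,.07,.5240,-.0565);r=np.hypot(x,y);k=r>.0155;k&=(Q[:,2]>.041)
print(np.histogram(Q[k,2],10),np.median(Q[k&(r>.0205),2]))
"
```

```text
22.1 [ 0.5238 -0.057   0.3417] [-0.0026  0.0016 -1.    ] [-0.5  0.3 -1.5] [-0.04 -0.01 -0.01]
22.15 [ 0.5239 -0.057   0.3418] [-0.0025  0.0015 -1.    ] [-0.1 -0.5 -1.5] [ 0.05 -0.02  0.02]
22.2 [ 0.5239 -0.057   0.3418] [-0.0023  0.0015 -1.    ] [ 0.   0.1 -1.7] [0.06 0.04 0.01]
22.25 [ 0.5239 -0.057   0.3418] [-0.0024  0.0015 -1.    ] [ 0.3 -0.2 -1.2] [-0.02  0.02 -0.02]
(array([ 32,  10,  35, 105,   5,   2,   5,   5,   8,   8]), array([0.04103252, 0.04390901, 0.04678551, 0.049662  , 0.0525385 ,
       0.05541499, 0.05829148, 0.06116798, 0.06404447, 0.06692097,
       0.06979746])) 0.05108595732487198
```

Request:
carry_out(targets=[{"hand": 40,"x": 0,"y": 0,"z": 0.001,"ax": 0,"ay": 0,"az": 0},{"hand": 40,"x": 0,"y": 0,"z": 0.002,"ax": 0,"ay": 0,"az": 0},{"hand": 40,"x": 0,"y": 0,"z": 0.003,"ax": 0,"ay": 0,"az": 0},{"hand": 40,"x": 0,"y": 0,"z": 0.003,"ax": 0,"ay": 0,"az": 0}])

```text
t: 22.75
tool_pos: [0.5238, -0.057, 0.3385]
orientation: [-3.135, -0.173, 0.004]
force: [-0.3, -0.8, -1.1]
opening: 0.0463
gripper_force: 34.9
```

```bash
python3 -c "
from h import *
D=[]
for i in range(10):
  im,d=read_camera('side');D.append(d)
  s=read_state()
  if i%3==0:print(s['t'],s['tool_pos'].round(4),R.from_rotvec(s['orientation']).as_matrix()[:,2].round(4),s['force'].round(1),s['dq'].round(3),s['opening'])
d=np.median(D,0);np.savez('side6.npz',im=im,d=d);P=cloud('side',d)
def top(x,y,r0,r1,a,b):
  r=np.hypot(P[...,0]-x,P[...,1]-y);m=(r>r0)&(r<r1)&(P[...,2]>a)&(P[...,2]<b);return m.sum(),np.median(P[m][:,2]).round(4)
print('head a',top(.524,-.0565,0,.009,.056,.066),'head b',top(.519,.0035,0,.009,.056,.066),'ring',top(.524,-.0565,.021,.026,.042,.056),'flange b',top(.519,.0035,.023,.028,.008,.02))
"
```

```text
22.8 [ 0.5238 -0.057   0.3386] [-0.0026  0.0016 -1.    ] [ 0.3 -0.2 -2.1] [ 0.001  0.    -0.005  0.002 -0.    -0.001] 0.046177549638429634
22.95 [ 0.5239 -0.0571  0.3388] [-0.0024  0.0015 -1.    ] [ 0.5 -0.3 -1.8] [ 0.001  0.    -0.    -0.001 -0.    -0.001] 0.046221758095180136
23.1 [ 0.5239 -0.057   0.3388] [-0.0025  0.0015 -1.    ] [ 0.3 -0.3 -1.2] [0.    0.001 0.    0.001 0.003 0.001] 0.046193933347791497
23.25 [ 0.5239 -0.057   0.3388] [-0.0024  0.0015 -1.    ] [ 0.1 -0.8 -2.2] [ 0.     0.001  0.002 -0.     0.002 -0.001] 0.04610632937110965
head a (np.int64(64), np.float64(0.0599)) head b (np.int64(76), np.float64(0.0599)) ring (np.int64(71), np.float64(0.0476)) flange b (np.int64(159), np.float64(0.0129))
```

```bash
python3 -c "
from h import *
print(robot.close_job())"
```

```text
the job is handed in; nothing more can be done
None
```

The job is handed in at about 23 s: both stubs are seated in single file against the end stop, and the pliers are still held squeezed with the spread ring at about 47 mm, level with the groove, and no contact force from the hub.

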